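# Fit the hub nut on the filament spool stand with a quarter turn of running clearance

## Task

Get the filament spool ready to run on its stand: fit the green centring bush down over the threaded spindle until its flange sits flat on the spool, then thread the orange hub nut on clockwise until it bottoms out hard on the bush, and back it off a quarter turn so that the spool can turn freely. Finish while still holding the nut at that setting with the gripper, so that it cannot creep before the locking clip goes on, and leave the caliper, screwdriver and bottle where they lie.

Things in the scene. Friction and masses are not known exactly. Their poses are not given: they have to be found in the camera images.
- stand: spool stand, fixed: dark round foot 148 mm across, 14 mm high, on which the spool lies, with a white upright spindle in its centre. Origin: centre of the underside, on the spindle's axis; z up; a small guide eye 62 mm high stands 97 mm out along +x.
- spindle_tip (a point): top of the spindle, 130 mm above the stand's origin. Plain core 22 mm across, conical above z 120 mm. Round right-hand two-start thread, 29.6 mm across, between z 83 and 109 mm; lead 20 mm a turn, so a quarter turn clockwise seen from above goes down 5 mm.
- seat (a point): point on the spindle's axis 82 mm above the stand's origin, level with the top of the seated bush: here the nut's underside bottoms out. Then the nut's +x points along the stand's +x or -x, within about 10 degrees (1 mm play in the thread).
- spool: black filament spool with blue filament, 130 mm across, 46 mm wide, lying flat and loose on the stand round the spindle, its top 60 mm above the worktop. Bore 43 mm. Origin: centre of its underside, z up.
- bush: loose green bush, 36 mm high, standing spigot down. Origin: centre of the underside, z up. From below: spigot 39 mm across, 14 mm high (enters the spool's bore); flange 60 mm across, z 14 to 20 mm (lies on the spool); ribbed collar 46 mm across, z 20 to 36 mm (take it here). Bore 33 mm right through. Seated, its origin is 46 mm above the stand's. 60 g.
- nut: loose orange knurled hub nut, 52 mm across, 34 mm high, standing as it is used. Origin: centre of the underside, z up; a white stripe on top and side marks its +x. Bore 32 mm with two short thread ridges inside, centred at its +x and -x, 12 mm above the underside; fits either way round. It stays put on the thread when let go. 70 g.
- nut_top (a point): centre of the nut's top face, 34 mm above its origin. Set on the spindle, the nut rests on the thread's upper end with its underside 92 to 103 mm above the worktop and then needs 3.5 to 6.5 rad clockwise to bottom out, 20 mm down a turn. Fewest turns if set down with its +x 30 degrees counterclockwise of the stand's +x or -x.
- caliper: steel caliper lying loose on the worktop, 200 mm long; leave it alone
- ipa_bottle: small white bottle with a red spout, 52 mm across and 147 mm high, standing loose; leave it alone
- screwdriver: screwdriver lying loose on the worktop, 179 mm long; leave it alone

How it is judged:
By the outcome, as a careful person would: the job done as asked, in the order asked, and still so for the second after the job is handed in, while the arm keeps its last pose, push and grip.
It also fails if it takes over 72 s, if anything falls off the work surface, if the arm or the gripper's body presses on something with over 40 N, if the wrist force passes 120 N, or if a joint passes its speed limit or range.

## Robot

A 6-joint arm with a two-finger parallel gripper is mounted at the origin on a cart in front of the work surface, level with it; the furniture and walls round the work are solid. World frame = base frame: x ahead of the robot, y to its left, z up, the work surface at z = 0. Lengths are in m, angles in degrees, forces in N, time in s.
With the tool pointing down it reaches from about 0.325 to 0.775 m from the base axis. Payload 5.5 kg.
Tool frame: the origin (TCP) lies at the centre of the arm's flange, where the gripper is bolted on; the fingertips stand 182 mm ahead of it and the grasp point (between the pads) lies 163 mm ahead of it; z points along the fingers, y is the line along which they close (so a half turn about z gives the same grasp; the last joint's range is limited). The gripper opens to 88 mm and grips with 3 to 60 N. Pads are 20 mm wide; open, the fingers measure 115 mm over their backs; the gripper's body (75 mm by 178 mm) begins 61 mm behind the grasp point.
Start: joints at [66.194, 5.22, 70.514, -0, 104.267, -3.249], TCP at [0.211, 0.562, 0.405] pointing down, gripper open.
Joint ranges: [-164.24, 164.24], [-49.07, 125.15], [9.68, 141.18], [-86.29, 266.29], [3.28, 154.24], [-151.56, 151.56]. Speed limits (degrees/s): [147.25, 147.25, 172.46, 180, 180, 180].

## Interface

Orientations are given as [roll, pitch, yaw] about the fixed x, y, z axes, in that order (R = Rz(yaw) Ry(pitch) Rx(roll)).
In Python, from station import r gives the robot as it stands. The module is installed in compiled form; this text tells all that it offers. Calls block until the motion is done:
- r.reach(position, orientation): joint-space move of the TCP to a pose.
- r.servo_line(position, rotation=None, speed=0.15): straight line of the TCP; rotation=None keeps the orientation; speed is the mean speed in m/s.
- r.move_joints(angles): joint-space move.
- r.let_go() and r.grab(squeeze=None): open the fingers fully, or close them until they stop; squeeze is the grip in N (None keeps the last).
- r.wait(seconds).
- r.inverse_kinematics(position, orientation): joint angles nearest the present ones, or None.
- r.sense(): the state.
- r.snapshot(name): name is "side" or "top"; returns a dict with "frame" (480x640x3 uint8, red, green, blue), "fx", "fy", "cx", "cy" (pixels), "R" (3x3) and "t" (3): a world point X has camera coordinates R X + t. Camera axes: x right, y down, z forward; pixel columns grow to the right and rows downward; lengths in m; the calibration is good to about 2 mm. A picture is of the moment at which its call begins. There is no depth.
A pose or a line that the arm cannot do raises r.IKError and nothing moves.
- r.hand_in(): hands the job in; it is judged then, once.
The state is a dict: "clock": time; "joints": joint angles; "joint_vel": joint speeds; "joint_torque": joint torques, N m; "tcp_pos": TCP position; "orientation": TCP orientation; "contact_force": force on the tool from outside, world axes, zero at the start; "torque": the same for the moment, N m; "opening": finger opening in m; "gripper_force": force on a finger pad.
Only numpy, scipy, OpenCV 4.12 (cv2) and the standard library are available. Lean on these libraries where they do the work, as an engineer would, in place of code of your own. Each camera call takes 0.05 s, during which the arm holds its last target. There are 200 camera calls.

## Working session

There is one attempt and no reset: what is moved stays moved. The work goes in short steps, each a Python script; the robot and the scene stay as the last script left them, time stands still between calls to the robot, and variables do not carry over. Pictures are saved under pics/ and viewed, at most 10 in all, crops included, and the job is handed in when it is done.

```bash
mkdir -p pics; python3 - <<'E'
from station import r
import cv2,pickle
d={}
for n in("side","top"):
    s=r.snapshot(n);d[n]=s
    cv2.imwrite(f"pics/{n}0.png",s["frame"][:,:,::-1])
    print(n,s["fx"],s["cx"],s["cy"],s["R"],s["t"])
pickle.dump(d,open("snap0.pkl","wb"))
print(r.sense())
E
```

```text
side 579.7824093638824 315.02120578109304 251.52279000296897 [[ 0.87343206 -0.48693184  0.00371705]
 [-0.1730857  -0.31758859 -0.93229761]
 [ 0.45514588  0.81365525 -0.361673  ]] [-0.4646458   0.21245286  1.26073169]
top 560.4414436911727 323.905425809074 244.92711149935226 [[ 0.00310543 -0.99976246  0.02157273]
 [-0.99345945 -0.00554682 -0.11405066]
 [ 0.11414322 -0.02107745 -0.99324069]] [0.02119876 0.53066965 1.30525837]
{'clock': 0.1, 'joints': array([ 6.61945482e+01,  5.25935579e+00,  7.05751140e+01, -2.61021216e-04,
        1.04265535e+02, -3.24781356e+00]), 'joint_vel': array([ 0.10507103, -0.04381261, -0.0448022 ,  0.06639284,  0.10993792,
       -0.00384774]), 'joint_torque': array([ 2.58550564e-03, -4.47857845e+01, -4.07569814e+01,  7.01503060e-02,
        2.84387358e-02, -1.50735555e-04]), 'tcp_pos': array([0.2107068 , 0.56184642, 0.40361248]), 'orientation': array([-1.79900141e+02, -5.41307957e-03,  1.59442293e+02]), 'contact_force': array([-0.29174978,  0.11226169,  0.05980869]), 'torque': array([0.02645529, 0.02585028, 0.04830286]), 'gripper_force': 0.0, 'opening': 0.08773643649600009}
```

View pics/top0.png

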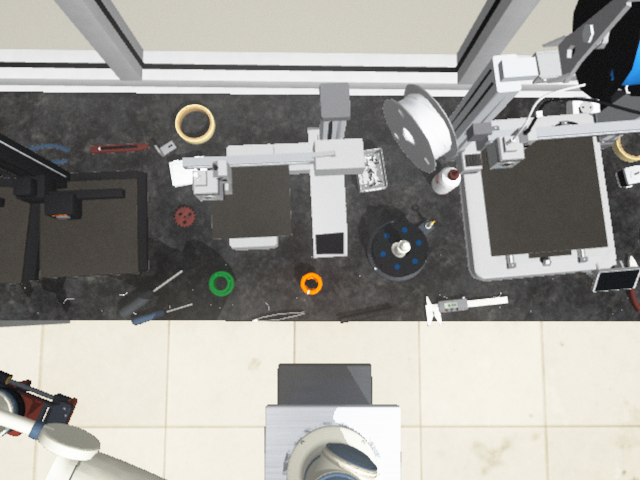

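View pics/side0.png

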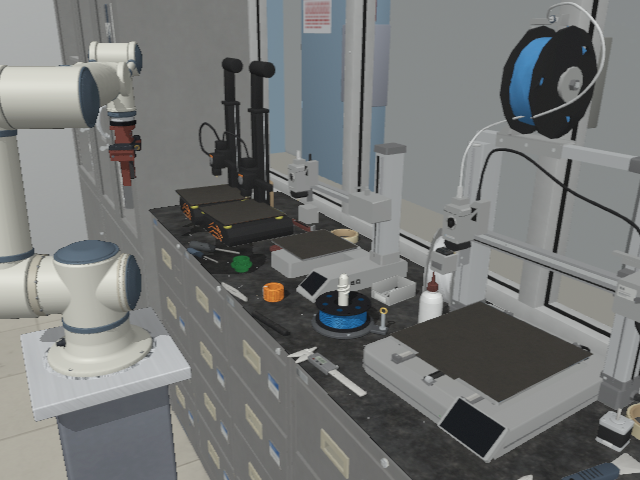

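The top view shows the bush at about (221,284), the nut at (311,284), the spindle at (401,248) and the guide eye at (430,225). The bottle is at (447,180), and a small printer stands at x 310-345. I'll enlarge these next.

```bash
python3 - <<'E'
import pickle,cv2,numpy as np
d=pickle.load(open("snap0.pkl","rb"))
def crop(n,u,v,w,h,s):
    return cv2.resize(d[n]["frame"][v:v+h,u:u+w,::-1],None,fx=s,fy=s,interpolation=cv2.INTER_CUBIC)
a=np.hstack([crop("top",201,264,40,40,6),crop("top",291,264,40,40,6)])
a=np.vstack([a,np.hstack([crop("top",362,208,80,80,6)])[:, :480]])
b=np.vstack([crop("side",225,250,53,32,6)[:, :318],crop("side",258,278,53,30,6),crop("side",310,268,53,60,6)[:, :318]])
H=600
c=np.zeros((740,800,3),np.uint8);c[:720,:480]=a;c[:732,480:798]=b
cv2.imwrite("pics/c1.png",c[:600] if 0 else cv2.resize(c,(649,600)))
cv2.imwrite("pics/c1.png",np.ascontiguousarray(cv2.resize(c,None,fx=.81,fy=.81,interpolation=cv2.INTER_AREA)))
# colour blobs
for n in d:
    hsv=cv2.cvtColor(d[n]["frame"],cv2.COLOR_RGB2HSV)
    for nm,lo,hi,box in(("green",(45,120,40),(80,255,255),None),("orange",(8,170,120),(20,255,255),None)):
        m=cv2.inRange(hsv,lo,hi)
        k,l,st,ce=cv2.connectedComponentsWithStats(m)
        print(n,nm,[(st[i].tolist(),ce[i].round(1).tolist()) for i in range(1,k) if st[i,4]>60])
E
```

```text
side green [([231, 255, 21, 18, 272], [241.1, 263.3])]
side orange [([264, 283, 20, 19, 333], [273.6, 292.0])]
top green [([209, 271, 25, 25, 392], [221.0, 283.0])]
top orange [([300, 272, 23, 23, 289], [310.9, 282.6])]
```

View pics/c1.png

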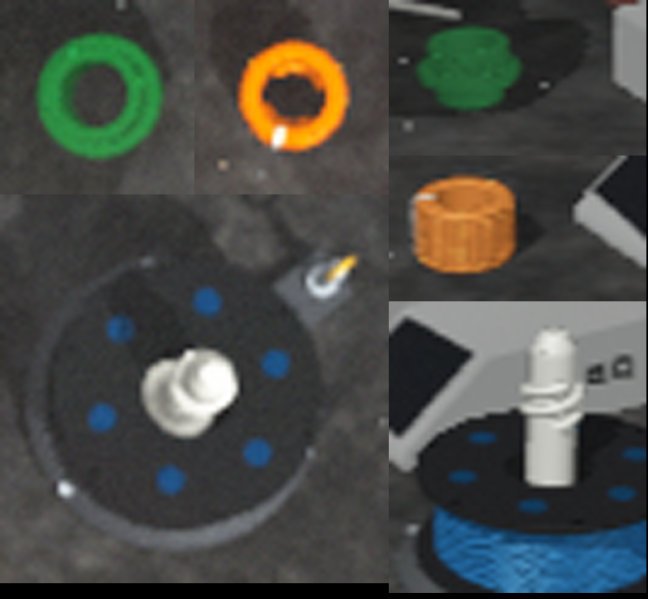

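The crops show the nut's stripe down-left of its centre, towards -x and slightly +y. They also give the spindle tip at about (405.2,245.2) in the top view and (343.4,273.1) in the side view, with the guide eye up-right of it. Next I'll compute positions.

```bash
cat > h.py <<'E'
import numpy as np,pickle
def ray(s,u,v,z):
    d=s["R"].T@np.array([(u-s["cx"])/s["fx"],(v-s["cy"])/s["fy"],1]);c=-s["R"].T@s["t"]
    return (c+d*(z-c[2])/d[2]).round(4)
def proj(s,X):
    c=s["R"]@np.array(X)+s["t"];return (s["fx"]*c[0]/c[2]+s["cx"],s["fy"]*c[1]/c[2]+s["cy"])
E
python3 - <<'E'
from h import *
d=pickle.load(open("snap0.pkl","rb"));T=d["top"];S=d["side"]
def t(x,y): return ((x+.5)/4.86-.5+362,(y+.5-194.4)/4.86-.5+208)
def s3(x,y): return ((x+.5-388.8)/4.86-.5+310,(y+.5-301.3)/4.86-.5+268)
print("bush top",ray(T,221,283,.02),"side",ray(S,241,263.5,.018))
print("nut top",ray(T,311,283,.034),"side mid",ray(S,273.6,292,.017))
print("nut stripe",ray(T,(279.5-194.4)/4.86-.5+291,(131.5)/4.86-.5+264,.034))
print("tip top",ray(T,*t(212,377),.13),"side",ray(S,*s3(553,328),.13))
print("core base-ish side",ray(S,*s3(551,487),.060))
H=[(207,301),(275,363),(257,452),(170,480),(101,417),(120,328)]
h=np.array([ray(T,*t(*p),.06) for p in H]);print("spool",h.mean(0),np.hypot(*(h-h.mean(0))[:,:2].T))
H=[(482,437),(462,476),(532,506),(621,493)]
print("spool side",[ray(S,*s3(*p),.06)[:2] for p in H])
print("eye top",ray(T,*t(323,278),.05),"base",ray(T,*t(316,292),.01),"side eye",ray(S,382,312,.05))
print("foot bottom",ray(T,*t(178,548),.007),"left",ray(T,*t(27,395),.014),"right",ray(T,*t(322,430),.014))
E
```

```text
bush top [0.4394 0.2673 0.02  ] side [0.4374 0.269  0.018 ]
nut top [0.4397 0.0537 0.034 ] side mid [0.4382 0.0514 0.017 ]
nut stripe [0.4219 0.0606 0.034 ]
tip top [ 0.5195 -0.1542  0.13  ] side [ 0.521  -0.1521  0.13  ]
core base-ish side [ 0.5074 -0.1751  0.06  ]
spool [ 0.52126667 -0.15443333  0.06      ] [0.04427914 0.04403384 0.04419463 0.04435965 0.04426803 0.04421495]
spool side [array([ 0.5064, -0.1125]), array([ 0.4764, -0.1449]), array([ 0.4893, -0.1876]), array([ 0.5329, -0.1962])]
eye top [ 0.5776 -0.2225  0.05  ] base [ 0.5766 -0.2272  0.01  ] side eye [ 0.5796 -0.2277  0.05  ]
foot bottom [ 0.4481 -0.1567  0.007 ] left [ 0.5234 -0.0813  0.014 ] right [ 0.5067 -0.2281  0.014 ]
```

```bash
python3 - <<'E'
from station import r
from h import *
import cv2
O=[180,0,180]; b=[.4385,.268]; p=[.520,-.1535]
r.let_go()
r.reach([*b,.30],O)
r.servo_line([*b,.041+.163],speed=.1)
r.wait(.2); s=r.sense(); print(s["clock"],s["contact_force"],s["tcp_pos"])
r.grab(20); r.wait(.3); s=r.sense(); print(s["opening"],s["gripper_force"],s["contact_force"])
r.servo_line([*b,.40],speed=.2)
s=r.sense(); print(s["opening"],s["contact_force"])
r.servo_line([*p,.40],speed=.25)
r.servo_line([*p,.145+.204],speed=.1)   # bush underside 15 mm above tip
r.wait(.2)
s=r.sense(); print(s["clock"],s["tcp_pos"],s["orientation"],s["joints"])
d={}
im=[]
for n,X in(("side",[*p,.14]),("top",[*p,.16])):
    q=r.snapshot(n);d[n]=q;u,v=map(int,proj(q,X));print(n,u,v)
    im.append(cv2.resize(q["frame"][v-32:v+48,u-32:u+33,::-1],None,fx=6,fy=6,interpolation=cv2.INTER_CUBIC))
pickle.dump(d,open("snap1.pkl","wb"));cv2.imwrite("pics/b1.png",np.hstack(im))
E
```

```text
3.0583 [-0.06006435 -0.18705933 -0.02712816] [0.4386923  0.2681023  0.20473147]
0.04569714656880535 20.000055372875067 [ 0.01951307 -0.60385176 -0.11056717]
0.04599238600037668 [ 0.06619997 -0.33269325 -0.65879221]
7.9417 [ 0.52009485 -0.15354336  0.35000184] [-1.79969494e+02  8.74960351e-02  1.79997808e+02] [-2.00428231e+01 -3.96705027e+00  8.52929049e+01  1.33951147e-03
  9.85814931e+01 -1.10040407e+02]
side 343 269
top 407 243
```

View pics/b1.png

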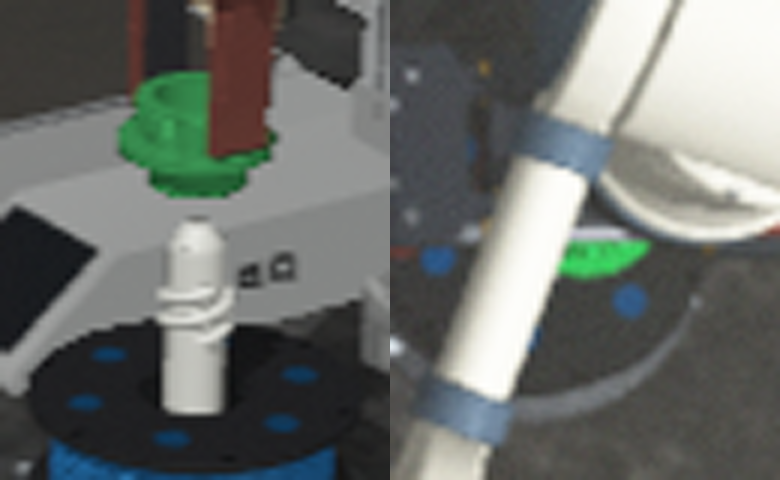

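The side crop shows the bush hanging level above the spindle tip. The spigot is centred at column 197 and the spindle at 197-198, so they line up within 1 mm. The arm hides the top view. I'll lower it with the force watched.

```bash
python3 - <<'E'
from station import r
from h import *
p=[.520,-.1535]; base=.204; off=None
r.servo_line([*p,.133+base],speed=.08); r.wait(.2); f0=r.sense()["contact_force"]
z=.133
while z>.0455:
    z-=.004 if z>.066 else .003
    z=max(z,.0455)
    r.servo_line([*p,z+base],speed=.03)
    s=r.sense();f=s["contact_force"]-f0
    print(round(z,4),f.round(1),s["tcp_pos"].round(4),round(s["opening"],4))
    if np.linalg.norm(f)>12: break
print(r.sense()["clock"])
E
```

```text
0.129 [ 0.4 -1.7  0.3] [ 0.5199 -0.1535  0.3327] 0.0455
0.125 [ 0.2 -1.1  0.9] [ 0.52   -0.1535  0.3286] 0.046
0.121 [ 1.1 -1.9 -0.3] [ 0.52   -0.1535  0.3247] 0.0461
0.117 [ 0.6 -0.4  0.9] [ 0.5199 -0.1535  0.3206] 0.0452
0.113 [ 0.9 -0.7  1.5] [ 0.52   -0.1535  0.3166] 0.0456
0.109 [ 0.  -1.   0.6] [ 0.5199 -0.1535  0.3127] 0.0462
0.105 [-0.7 -2.3 -0. ] [ 0.5199 -0.1537  0.3085] 0.0459
0.101 [-0.6 -4.2 -1.2] [ 0.5199 -0.1537  0.3046] 0.0461
0.097 [ 0.7 -5.7 -1.8] [ 0.5201 -0.1538  0.3008] 0.046
0.093 [ 1.2 -7.9  1.2] [ 0.52   -0.1538  0.2969] 0.0458
0.089 [ 0.8 -7.4  0.3] [ 0.52   -0.1538  0.2927] 0.0457
0.085 [ 0.3 -7.2  0.7] [ 0.5201 -0.1539  0.2888] 0.0458
0.081 [ 0.2 -6.8  1.3] [ 0.5201 -0.1539  0.2847] 0.0456
0.077 [ 1.4 -6.7  2.2] [ 0.5201 -0.1539  0.2807] 0.0457
0.073 [ 1.3 -7.7  0.9] [ 0.5201 -0.1539  0.2768] 0.0457
0.069 [ 1.  -6.7 -0.1] [ 0.5201 -0.1539  0.2727] 0.0458
0.065 [ 2.1 -7.4  1. ] [ 0.5201 -0.1539  0.2688] 0.0458
0.062 [ 2.1 -7.5  1.3] [ 0.5201 -0.1539  0.2659] 0.0456
0.059 [ 3.1 -6.7  0.5] [ 0.5201 -0.1539  0.2628] 0.0454
0.056 [ 1.5 -6.9  1.6] [ 0.5201 -0.1539  0.2599] 0.0459
0.053 [ 1.1 -6.6  1.7] [ 0.5201 -0.1539  0.2569] 0.0456
0.05 [ 1.2 -6.2  2.3] [ 0.52   -0.1537  0.2539] 0.0459
0.047 [ 0.5 -5.2  2.8] [ 0.52   -0.1535  0.2507] 0.0459
0.0455 [-0.7 -4.5  5.9] [ 0.5201 -0.1535  0.2499] 0.046
15.1083
```

Seated by feel: z force rises at 46 mm. The side load in -y says the spindle is about 1.5-2 mm further along -y than I assumed. I'll release the bush, clear the arm and look.

```bash
python3 - <<'E'
from station import r
from h import *
import cv2
p=[.520,-.1535]
r.let_go(); r.servo_line([*p,.38],speed=.2)
r.reach([.439,.053,.30],[180,0,198.8])
s=r.sense(); print(s["clock"],s["joints"].round(1),s["orientation"])
d={};im=[]
for n,X in(("side",[*p,.09]),("top",[*p,.09])):
    q=r.snapshot(n);d[n]=q;u,v=map(int,proj(q,X));print(n,u-32,v-40)
    im.append(cv2.resize(q["frame"][v-40:v+40,u-32:u+33,::-1],None,fx=6,fy=6,interpolation=cv2.INTER_CUBIC))
pickle.dump(d,open("snap2.pkl","wb"));cv2.imwrite("pics/b2.png",np.hstack(im))
E
```

```text
17.65 [   2.4  -19.5  103.8   -0.    95.7 -106.3] [-1.79960483e+02  2.06082171e-02 -1.61246301e+02]
side 310 249
top 370 206
```

View pics/b2.png

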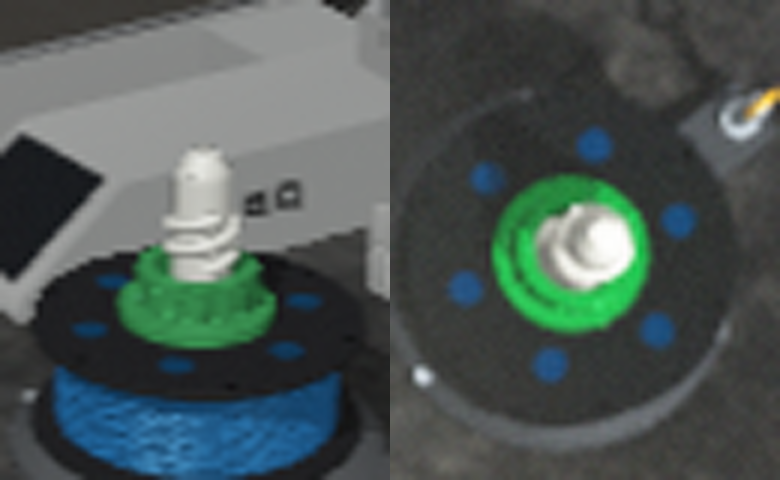

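The bush flange sits flat on the spool, and the spindle tip reads about (405.4,245.6) in the top view. Now the nut.

```bash
python3 - <<'E'
from station import r
from h import *
n=[.439,.053]; p=[.5195,-.1548]; O=[180,0,199]; base=.187
r.servo_line([*n,base],speed=.1); r.wait(.1)
print(r.sense()["contact_force"])
r.grab(30); r.wait(.3); s=r.sense(); print(s["opening"],s["contact_force"])
r.servo_line([*n,.36],speed=.2)
r.servo_line([*p,.36],O,speed=.2)
r.servo_line([*p,.135+base],speed=.08); r.wait(.2)
s=r.sense(); f0=s["contact_force"]; t0=s["torque"]; print(s["joints"].round(1),s["opening"])
z=.135
while z>.092:
    z-=.003 if z>.106 else .0015
    r.servo_line([*p,z+base],speed=.03)
    s=r.sense();f=s["contact_force"]-f0
    print(round(z,4),f.round(1),(s["torque"]-t0).round(2),s["tcp_pos"].round(4))
    if f[2]>8 or np.linalg.norm(f)>14: break
print(r.sense()["clock"]); pickle.dump((z,f0,t0),open("st.pkl","wb"))
E
```

```text
[-0.23427429 -0.30649071  0.14351702]
0.05239939353225463 [-0.21564187 -0.72439567  0.77160664]
[ -20.2   -3.8   87.9    0.    95.8 -129.2] 0.05220470109740721
0.132 [0.2 0.6 0.1] [0.   0.03 0.01] [ 0.5195 -0.1548  0.3188]
0.129 [0.8 0.4 0.4] [-0.01  0.01 -0.04] [ 0.5194 -0.1548  0.3157]
0.126 [ 1.3 -0.1  1.2] [ 0.02 -0.02 -0.01] [ 0.5195 -0.1548  0.3127]
0.123 [ 0.2 -0.3  0.2] [-0.01  0.01 -0.  ] [ 0.5194 -0.1548  0.3097]
0.12 [-0.   0.5 -0.1] [ 0.04  0.03 -0.01] [ 0.5194 -0.1548  0.3067]
0.117 [ 0.3 -0.9 -0.1] [-0.05  0.    0.03] [ 0.5195 -0.1548  0.3037]
0.114 [ 0.1 -1.   0.7] [ 0.01 -0.    0.  ] [ 0.5194 -0.1548  0.3007]
0.111 [ 1.1 -0.4  0.8] [-0.14 -0.03 -0.  ] [ 0.5195 -0.1549  0.2978]
0.108 [ 2.5 -1.5 -1.1] [-0.3  -0.31  0.02] [ 0.5196 -0.1549  0.2947]
0.105 [ 2.3 -2.  -1. ] [-0.35 -0.39 -0.01] [ 0.5196 -0.1549  0.2917]
0.1035 [ 2.4 -3.3 -0.8] [-0.41 -0.33  0.01] [ 0.5195 -0.1549  0.2905]
0.102 [ 2.8 -2.8  0. ] [-0.46 -0.41  0.05] [ 0.5195 -0.1549  0.2891]
0.1005 [ 2.1 -2.5  1. ] [-0.57 -0.46  0.04] [ 0.5196 -0.1549  0.2875]
0.099 [ 3.1 -3.2  0.9] [-0.53 -0.46 -0.  ] [ 0.5196 -0.1549  0.286 ]
0.0975 [ 3.6 -3.9  1.2] [-0.57 -0.55 -0.01] [ 0.5195 -0.1549  0.2844]
0.096 [ 3.5 -3.8  1.1] [-0.65 -0.56  0.01] [ 0.5195 -0.1549  0.2829]
0.0945 [ 4.1 -4.3  1. ] [-0.69 -0.63  0.  ] [ 0.5195 -0.1549  0.2814]
0.093 [ 0.6 -3.7  6.1] [-0.56 -0.3   0.05] [ 0.5195 -0.1548  0.2807]
0.0915 [-0.6 -1.9 12.2] [-0.44  0.11 -0.02] [ 0.5194 -0.1548  0.2805]
27.9417
```

Contact came at an underside height of 93.8 mm, matching the 93.7 mm predicted. Next I'll thread it clockwise along the helix, watching the torque.

```bash
python3 - <<'E'
from station import r
from h import *
_,f0,t0=pickle.load(open("st.pkl","rb"))
p=[.5201,-.1553]; z0=.2804
r.grab(50)
r.servo_line([*p,z0],speed=.01); s=r.sense(); print((s["contact_force"]-f0).round(1),s["opening"])
a=0
while a<240:
    da=15 if a<180 else 4
    a+=da
    z=z0-.02*a/360
    r.servo_line([*p,z],[180,0,199-a],speed=.003)
    s=r.sense(); f=s["contact_force"]-f0; t=s["torque"]-t0
    print(a,f.round(1),t.round(2),s["tcp_pos"].round(4),s["orientation"][2].round(1),s["joints"][5].round(1))
    if abs(t[2])>1.2 or np.linalg.norm(f)>35: break
print(r.sense()["clock"])
E
```

```text
[-0.4 -1.8  6.6] 0.05184601869372741
15 [ 2.6 -0.6  6.2] [-0.2  -0.52 -0.  ] [ 0.5203 -0.1551  0.2798] -175.8 -114.4
30 [ 1.9 -1.3  6.4] [-0.34 -0.45  0.05] [ 0.5202 -0.1552  0.279 ] 169.1 -99.4
45 [ 2.4 -1.9  6.4] [-0.44 -0.37  0.05] [ 0.5202 -0.1553  0.2781] 154.1 -84.3
60 [ 1.8 -2.5  6. ] [-0.47 -0.38 -0.02] [ 0.5201 -0.1554  0.2773] 139.1 -69.4
75 [ 1.8 -2.2  7. ] [-0.51 -0.3  -0.  ] [ 0.5201 -0.1554  0.2764] 124.1 -54.3
90 [ 1.9 -2.4  5.6] [-0.66 -0.25  0.04] [ 0.5201 -0.1554  0.2756] 109.1 -39.4
105 [ 1.5 -1.8  5.9] [-0.63 -0.09 -0.  ] [ 0.52   -0.1555  0.2747] 94.1 -24.4
120 [ 1.5 -2.9  5.6] [-0.57 -0.09 -0.02] [ 0.52   -0.1555  0.2738] 79.1 -9.3
135 [ 1.7 -3.4  6.3] [-0.48 -0.08 -0.06] [ 0.5199 -0.1554  0.2729] 64.1 5.6
150 [ 1.3 -2.6  6.2] [-0.55 -0.09 -0.05] [ 0.52   -0.1554  0.2721] 49.1 20.7
165 [ 0.9 -3.3  6.2] [-0.52 -0.1  -0.03] [ 0.52   -0.1554  0.2713] 34.1 35.7
180 [ 1.3 -1.8  6.2] [-0.5  -0.15 -0.03] [ 0.52   -0.1554  0.2705] 19.1 50.7
184 [ 1.  -2.9  5.6] [-0.48 -0.09 -0.04] [ 0.52   -0.1553  0.2703] 15.1 54.7
188 [ 1.6 -3.   5.9] [-0.45 -0.12 -0.03] [ 0.52   -0.1
[... 340 characters left out ...]
2.   6.9] [-0.44 -0.06 -0.01] [ 0.5201 -0.1553  0.2691] -8.9 78.7
212 [ 1.6 -2.3  6.6] [-0.29 -0.   -0.04] [ 0.52   -0.1553  0.269 ] -12.9 82.7
216 [ 0.7 -1.4  8.8] [-0.13  0.14 -0.12] [ 0.52   -0.1552  0.269 ] -16.9 86.7
220 [ 0.5 -1.7  8.6] [-0.25  0.19 -0.18] [ 0.5199 -0.1553  0.2689] -20.9 90.7
224 [-1.8 -2.6 10.6] [-0.26  0.32 -0.25] [ 0.5198 -0.1555  0.2689] -24.9 94.7
228 [-2.8 -2.9 10.6] [-0.27  0.44  0.05] [ 0.5197 -0.1556  0.2689] -28.9 98.6
232 [-3.5 -3.8 12.1] [-0.25  0.6   0.12] [ 0.5197 -0.1556  0.2689] -32.9 102.6
236 [ 1.9 -5.9 10.3] [-0.9  -0.15  0.45] [ 0.5203 -0.1561  0.2688] -36.9 106.6
240 [ 0.8 -6.6 11.1] [-0.9  -0.05  0.44] [ 0.5203 -0.1561  0.2688] -40.9 110.6
37.3667
```

The nut stopped descending at an underside height of 82 mm after about 212°, and the torque levelled at 0.44 N m from 236°. I'll confirm the hard stop with a firmer grip and a picture.

```bash
python3 - <<'E'
from station import r
from h import *
import cv2
_,f0,t0=pickle.load(open("st.pkl","rb"))
p=[.5201,-.1553]
def crop():
    q=r.snapshot("side");u,v=map(int,proj(q,[*p,.095]))
    return cv2.resize(q["frame"][v-35:v+35,u-32:u+33,::-1],None,fx=6,fy=6,interpolation=cv2.INTER_CUBIC)
im=[crop()]
r.grab(60); r.wait(.2)
for a in(244,248,252):
    r.servo_line([*p,.2684],[180,0,199-a],speed=.0005)
    s=r.sense(); print(a,(s["contact_force"]-f0).round(1),(s["torque"]-t0).round(2),s["orientation"][2].round(1),s["gripper_force"],s["opening"],s["clock"])
im.append(crop())
cv2.imwrite("pics/n1.png",np.hstack(im))
E
```

```text
244 [ 0.9 -5.   8.4] [-0.79  0.01  1.1 ] -44.8 60.003562008496374 0.051698157388264235 38.425
248 [ 0.2 -6.4  7.3] [-0.78 -0.06  0.79] -48.8 60.00334778102115 0.051463553633989655 38.675
252 [ 0.8 -4.6  6.6] [-0.7  -0.04 -0.  ] -52.9 60.00361347778494 0.0520182653015431 38.925
```

View pics/n1.png

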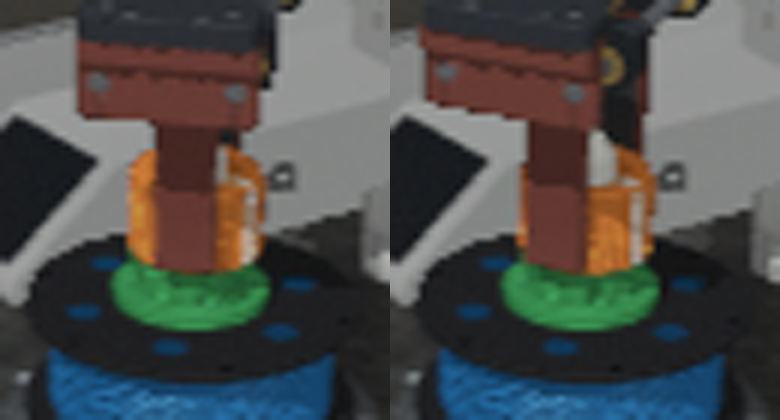

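With the 60 N grip the torque rose to 1.1 N m and then the fingers slipped, while the stripe stayed put at about column 252 (637 in the right crop). The nut is therefore hard on the bush. Now I'll back off 90° with a 5 mm rise, checking the stripe early for slip.

```bash
python3 - <<'E'
from station import r
from h import *
import cv2
_,f0,t0=pickle.load(open("st.pkl","rb"))
p=[.5201,-.1553]
def crop():
    q=r.snapshot("side");u,v=map(int,proj(q,[*p,.095]))
    return cv2.resize(q["frame"][v-30:v+30,u-20:u+20,::-1],None,fx=6,fy=6,interpolation=cv2.INTER_CUBIC)
im=[]; y0=r.sense()["orientation"][2]; print(y0)
for a in(5,10,15,20,25,30,45,60,75,90):
    r.servo_line([*p,.2687+.005*a/90],[180,0,-53+a],speed=.0012 if a<=30 else .0025)
    s=r.sense(); print(a,(s["contact_force"]-f0).round(1),(s["torque"]-t0).round(2),s["orientation"][2].round(1),s["tcp_pos"][2].round(4),round(s["clock"],2))
    if a in(15,30,90): im.append(crop())
cv2.imwrite("pics/n2.png",np.hstack(im))
E
```

```text
-52.89748488491868
5 [ 2.4 -6.2  5.2] [-0.85 -0.17  0.4 ] -47.9 0.2689 39.32
10 [ 2.6 -6.8  4.4] [-0.96 -0.07  0.6 ] -42.9 0.269 39.57
15 [ 1.6 -5.9  3.6] [-0.85 -0.13  0.1 ] -37.9 0.269 39.82
20 [ 1.2 -4.3  1.5] [-0.76  0.1   0.03] -33.1 0.2691 40.12
25 [-0.2 -4.7  1. ] [-0.72  0.19 -0.08] -28.2 0.2692 40.37
30 [ 0.7 -4.  -1. ] [-0.75  0.21  0.  ] -23.3 0.2695 40.62
45 [-0.9 -4.  -3.4] [-0.59  0.23 -0.01] -8.3 0.2705 41.09
60 [-1.3 -3.1 -3.9] [-0.53  0.34  0.05] 6.7 0.2714 41.52
75 [-2.8 -2.  -5.5] [-0.44  0.47  0.03] 21.7 0.2722 41.94
90 [-1.9 -1.2 -6.8] [-0.37  0.57  0.  ] 36.7 0.273 42.37
```

View pics/n2.png

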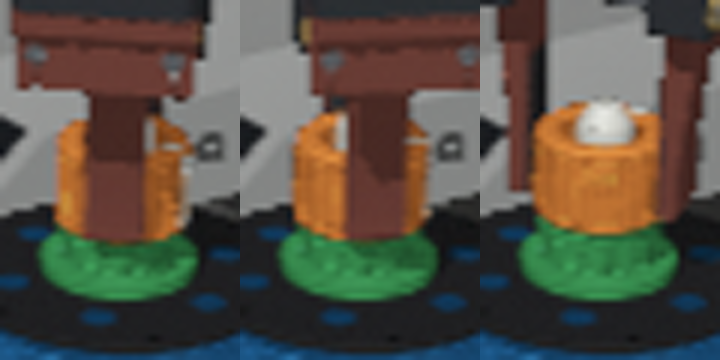

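The stripe followed the tool: roughly 64° and then nearly 80° from camera-facing at 15° and 30°, and after 90° it shows on the top face at back-right. There was no slip. The height gain (4.1 mm) and the torque suggest that the first 10-15° only unwound elastic over-tightening. I'll add 8° and relieve the upward pull.

```bash
python3 - <<'E'
from station import r
from h import *
import cv2
_,f0,t0=pickle.load(open("st.pkl","rb"))
p=[.5199,-.1555]
r.servo_line([*p,.2736],[180,0,45],speed=.001)
r.servo_line([*p,.2732],speed=.002); r.wait(1)
s=r.sense(); print((s["contact_force"]-f0).round(1),(s["torque"]-t0).round(2),s["orientation"].round(1),s["tcp_pos"].round(4),s["opening"],s["gripper_force"],s["clock"])
q=r.snapshot("side"); cv2.imwrite("pics/f.png",cv2.resize(q["frame"][225:350,230:450,::-1],None,fx=3.6,fy=3.6,interpolation=cv2.INTER_CUBIC))
E
```

```text
[-0.7  0.2 -2.5] [-0.    0.18 -0.07] [180.  -0.  45.] [ 0.52   -0.1555  0.2734] 0.05141903012815978 59.99599031357093 43.9917
```

View pics/f.png

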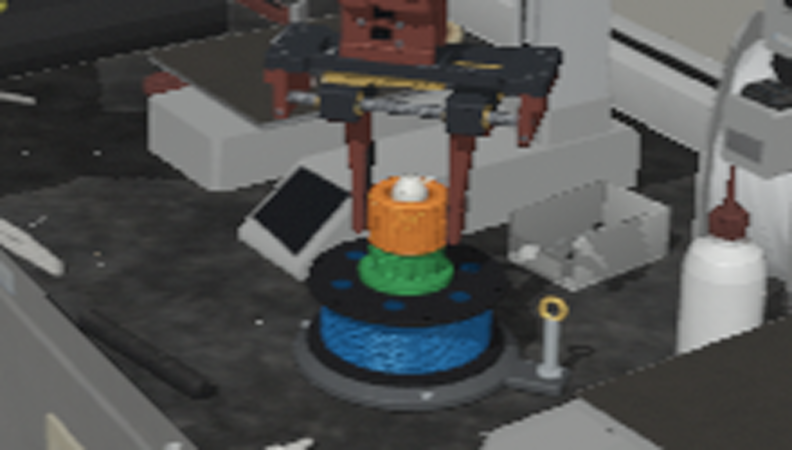

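The picture shows the nut (408,215) held level by both fingers, the bush flange (405,270) flat on the spool, and the bottle untouched. The forces are near zero, so I'm handing in.

```bash
python3 -c "
from station import r
print(r.hand_in())"
```

```text
the job is handed in; nothing more can be done
None
```

I handed the job in at about 44 s: the bush is seated flat on the spool, and the nut was bottomed out hard, backed off about a quarter turn (estimated 83–98°) and is still held in the gripper; I did not touch the caliper, screwdriver or bottle.

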